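Load a slide carrier through the scanner's dust flap

ROBOT

A 6-joint arm with a two-finger parallel gripper is mounted at the origin on the work surface. World frame = base frame: x ahead of the robot, y to its left, z up, the work surface at z = 0. Lengths are in mm, angles in rad, forces in N, time in s.
With the tool pointing down it reaches from about 350 to 850 mm from the base axis. Payload 8.1 kg.
Tool frame: the origin (TCP) lies midway between the tips of the shut fingers; the grasp point (between the pads) lies arm.grasp_offset behind it (arm.grasp_offset is the distance from the TCP to the grasp point, in mm); z points along the fingers, y is the line along which they close (so a half turn about z gives the same grasp; the last joint's range is limited). The gripper opens to 85 mm and grips with 20 to 120 N. Pads are 22 mm wide; open, the fingers measure 114 mm over their backs; the gripper's body (76 mm by 85 mm) begins 54 mm behind the grasp point. The pads swing forward as they close: fully open they stand 13 mm farther back than shut.
Start: joints at [-0.085, 0.13, 1.488, -0, 1.523, -0.085], TCP at [600.004, 0.022, 231.292] pointing down, gripper open.
Joint ranges: [-2.96, 2.96], [-0.89, 2.26], [0.02, 2.5], [-1.34, 4.48], [0, 2.73], [-2.66, 2.66]. Speed limits (rad/s): [2.39, 2.39, 2.79, 3.14, 3.14, 3.14].

INTERFACE

Orientations are given as a unit quaternion [w, x, y, z].
In Python, from workcell import arm gives the robot as it stands. The module is installed in compiled form; this text tells all that it offers.
- The arm moves only by the shell command python3 -m creep 'ROWS'. ROWS is text: rows parted by semicolons, each of 5 numbers parted by spaces: the shift along the tool's x, y, z in cm, then the turn about the tool's z in rad, then the opening, from 0 (shut) to 1 (fully open). In form: dx dy dz spin hand; .... A call has 1 to 10 rows; each row shifts and turns the commanded pose from where the row before left it, along the tool's axes as they then stand; what a row does not reach is not made up. A row lasts 1/8 s, in which the tool goes at most 62.5 mm and 10.7 degrees, less where a joint would pass 70% of its speed; a pose out of reach is approached as far as the arm can. A call with a gripper value outside its range is refused whole. The fingers move at their own pace and stop on an object; the grip force is fixed at half the most. Time passes only in rows, so rows that do not move let the fingers close. It gives the time, the measured TCP pose, the force, the opening and the grip force at its end, in the units of the state.
- arm.observe(): the state, without advancing time (a new reading comes with each control period).
- arm.read_camera(name): name is "scene" or "side" or "wrist"; returns the picture (480x640x3 uint8, blue, green, red); there is no depth.
- arm.calibration(name): a dict with "intrinsics" (3x3 intrinsics, pixels), "rvec" (rotation vector, rad) and "tvec" (3), from world to camera coordinates, as OpenCV has them. Camera axes: x right, y down, z forward; pixel columns grow to the right and rows downward; lengths in mm; the calibration is good to about 2 mm. The wrist camera is an equidistant fisheye: a pixel r from the principal point sees the ray r / f radians off the axis. A picture is of the moment at which its call begins: read the wrist's pose just before it. calibration takes no time and is no camera call; for the wrist camera it gives the pose at the moment of the call.
- arm.job_done(): hands the job in; it is judged then, once.
The state is a dict: "t": time; "q": joint angles; "dq": joint speeds; "joint_torque": joint torques, N m; "tool_pos": TCP position; "orientation": TCP orientation; "wrist_force": force on the tool from outside, world axes, zero at the start; "wrist_torque": the same for the moment, N m; "opening": opening from 0.0 (shut) to 1.0 (fully open); "finger_force": force on a finger pad.
Only numpy, scipy, OpenCV 4.12 (cv2) and the standard library are available. Lean on these libraries where they do the work, as an engineer would, in place of code of your own. Each camera call takes 0.05 s, during which the arm holds its last target. There are 200 camera calls.

TASK

Draw the grey slide carrier straight up out of its light stand without tipping or dragging the stand, and set it flat on the scanner's loading tray with its tall body towards the flap. Then push it by its end tab through the sprung dust flap until you feel the end plate inside yield and the carrier come fully home - firmly but without ramming it - so that the flap drops shut behind its tall body; leave the carrier there, the stand upright where it was, and the other things alone.

Things in the scene. Friction and masses are not known exactly. Their poses are not given: they have to be found in the camera images.
- scanner: White slide scanner, fixed, place and yaw vary. Origin on the table exactly under the closed flap, midway between the tray rails; its x axis points INTO the machine (the way the carrier is pushed), z up. A loading tray lies before the flap (x below 0), a clear hood behind it (x 0 to 90 mm), then the housing, 220 mm wide and 186 mm tall.
- tray (a point): Centre of the loading tray's steel floor, 90 mm before the flap and 4 mm above the table; scanner's axes. Tray from 195 mm before the flap up to it. Two rails with tops 19 mm above the table; the gap between them narrows from about 63 mm at 185 mm before the flap to 41 mm at the flap.
- doorway (a point): Top centre of the doorway's lintel, over the flap, 80 mm above the table; scanner's axes. Doorway 41 mm wide; posts and lintel 78 mm wide over all; the clear hood behind is 76 mm high. Through it runs a straight 41 mm wide channel level with the tray floor.
- flap (a joint): Sprung steel dust flap, hinged on its top edge 66 mm above the table, 36 wide, 45 mm long, lower edge 21 mm up. rad: 0 = shut, positive = swung inward and up (max 1.6). Falls shut by itself. The carrier lifts it (up to about 6 N), carries it on its top, and lets it drop once the rear of its tall body is about 45 mm behind the doorway; shut, it clears the carrier's low bar by 3 mm.
- seat (a joint): Travel (m) of the unseen end plate in the channel: 0 as found, 0.012 fully home at a hard stop; stays where pushed. Takes 5 N at first, 9 N at the end, plus the carrier's friction (1 to 2 N); at the stop the force climbs steeply (25 N is ramming). Before it is pressed its face stands 112 to 146 mm behind the flap, differing from start to start and not reported: it must be felt.
- carrier_center (a point): Centre of the carrier's tall body, 25 mm above its underside. Grey, about 0.24 kg (varies), 170 mm long: tall body 64 (x) x 32 (y) x 50 mm high with glass slides in its top; behind it (-x) a low bar 100 long, 20 wide, 14 high, ending in an upright push tab 26 wide, 6 thick, 40 mm high. x points from tab to nose, z up; nose face 32 mm ahead of this point.
- carrier_tab (a point): Middle of the outer (rear) face of the carrier's push tab, 138 mm behind carrier_center along the carrier's x and 22 mm above the carrier's underside; same axes as carrier_center. The tab rises 18 mm above this point.
- stand: Light (70 g) loose white stand that holds the carrier at the start. Origin at the centre of its underside, axes as the carrier's. Base 100 (x) x 70 x 3 mm; sleeve inside 67 x 35 mm, 3 mm walls up to 28 mm above the table, slotted at the rear for the carrier's bar. The carrier stands on the base: the top 25 mm of its tall body is free to grip; 1.5 mm play. Tips or comes along if not pulled straight up.
- oil: Bystander: amber oil bottle, 36 mm across, 75 mm tall. Origin at the centre of its underside, z up. Leave alone.
- jar: Bystander: clear specimen jar, 60 mm across, 70 mm tall. Origin at the centre of its underside, z up. Leave alone.
- petri: Bystander: closed glass dish, 90 mm across, 15 mm tall. Origin at the centre of its underside, z up. Leave alone.
- mailer: Bystander: closed white slide mailer, 28 x 80 x 14 mm. Origin at the centre of its underside, z up. Leave alone.
- spare: Bystander: empty spare stand, same as the carrier's. Origin at the centre of its underside, z up. Leave alone.
- penpot: Bystander: black pen pot, 76 mm across, 100 mm tall. Origin at the centre of its underside, z up. Leave alone.
Not all that is in view belongs to the job. What is shaped like the part that bears carrier_center but blue or pink is not meant. Leave any green or turquoise look-alike of the stand alone.

How it is judged (in metres and radians):
On the way, in this order (a step that is already met when the one before it is completed fails the run):
1. the carrier lies flat on the loading tray, nose towards the flap, with the flap still shut (x of carrier_center in the frame of scanner between -0.12 and -0.028 m and y of carrier_center in the frame of scanner between -0.012 and 0.012 m and z of carrier_center in the frame of scanner between 0.022 and 0.036 m and angle between carrier_center's own z axis and vertical below 0.1 rad and angle between the x axis of carrier_center and the x axis of scanner, either way round below 0.15 rad and value of joint flap below 0.2 rad), for 0.2 s.
2. the carrier holds the flap open as it passes under it (value of joint flap above 0.9 rad and x of carrier_center in the frame of scanner between -0.025 and 0.079 m and y of carrier_center in the frame of scanner between -0.012 and 0.012 m and z of carrier_center in the frame of scanner between 0.022 and 0.036 m and angle between carrier_center's own z axis and vertical below 0.1 rad), for 0.1 s.
At the end, for the whole second after the job is handed in: The end plate is pressed more than 7 of its 12 mm, the flap hangs shut (under 0.12 rad) and still, the carrier lies flat (tilt under 0.1 rad) in the scanner's channel, nose first, with its body behind the flap; the stand is upright (within 0.1 rad) on the table within 40 mm of where it was (value of joint seat above 0.007 m and value of joint flap below 0.12 rad and x of carrier_center in the frame of scanner between 0.08 and 0.128 m and y of carrier_center in the frame of scanner between -0.012 and 0.012 m and z of carrier_center in the frame of scanner between 0.022 and 0.036 m and angle between each of carrier_center, stand's own z axis and vertical below 0.1 rad and velocity of joint flap below 0.2 rad/s and height (world z) of stand below 0.006 m and distance of stand from where it was at the start of the episode below 0.04 m); the robot touches nothing.
It fails at once if the stand is tipped (over 0.3 rad) or lifted more than 25 mm (angle between stand's own z axis and vertical above 0.3 rad or height (world z) of stand above 0.025 m).
It fails at once if the carrier is rammed: once inside the doorway it is pressed against the scanner with more than 25 N (contact force between carrier and scanner above 25 N and x of carrier_center in the frame of scanner above 0.03 m).
It fails at once if a bystander is moved by more than 40 mm (distance of any of oil, jar, petri, mailer, spare, penpot from where it was at the start of the episode above 0.04 m).
It also fails if it takes over 69 s, if anything falls off the work surface, if the arm or the gripper's body presses on something with over 40 N, if the wrist force passes 120 N, or if a joint passes its speed limit or range.

## Working session

There is one attempt and no reset: what is moved stays moved. The work goes in short steps, Python scripts to look and compute and a shell command to move; the robot and the scene stay as the last step left them, time stands still between calls to the robot, and variables do not carry over. Pictures are saved under pics/ and viewed, at most 10 in all, crops included, and the job is handed in when it is done.

```bash
mkdir -p pics; python3 - <<'E'
from workcell import arm
import cv2
print(arm.observe(), arm.grasp_offset)
for n in ("scene","side","wrist"):
    c=arm.calibration(n); print(n,c)
    cv2.imwrite(f"pics/{n}0.png",arm.read_camera(n))
E
```

```text
{'t': 0.0, 'q': array([-8.54008361e-02,  1.31165383e-01,  1.48928610e+00,  6.08859855e-07,
        1.52299365e+00, -8.53596706e-02]), 'dq': array([-0.00087897,  0.00088209,  0.00141435,  0.00179925,  0.00021611,
        0.0004452 ]), 'joint_torque': array([-1.90700346e-03, -5.69404185e+01, -5.00557995e+01, -2.19391650e-04,
        1.44415747e-02,  7.24149572e-05]), 'tool_pos': array([5.99449615e+02, 6.91812474e-02, 2.30238167e+02]), 'orientation': array([-7.08610602e-04,  7.07121042e-01,  7.07091913e-01, -5.96478609e-04]), 'wrist_force': array([-0.62445041,  0.88693167, -1.53305132]), 'wrist_torque': array([-0.06597789,  0.02115949, -0.02047626]), 'finger_force': 0.0, 'opening': 0.99899439792207} 18.700000000000003
scene {'intrinsics': array([[438.00215991,   0.        , 319.40672036],
       [  0.        , 438.00215991, 240.99717617],
       [  0.        ,   0.        ,   1.        ]]), 'rvec': array([ 1.66833238,  2.08104186, -0.66457639]), 'tvec': array([ -76.35601488, -386.78789622, 1386.18288614])}
side {'intrinsics': array([[463.11986679,   0.        , 323.08427397],
       [  0.        , 463.11986679, 242.76123539],
       [  0.        ,   0.        ,   1.        ]]), 'rvec': array([ 2.03465898, -0.356204  ,  0.20676107]), 'tvec': array([-435.31746449,  253.1051652 ,  722.91223817])}
wrist {'intrinsics': array([[371.64829954,   0.        , 312.68143685],
       [  0.        , 371.64829954, 236.6975337 ],
       [  0.        ,   0.        ,   1.        ]]), 'rvec': array([-2.81611428e+00,  6.53584567e-04,  7.93985698e-04]), 'tvec': array([-599.7679729 ,  -40.33192574,  381.04999491])}
```

View pics/scene0.png

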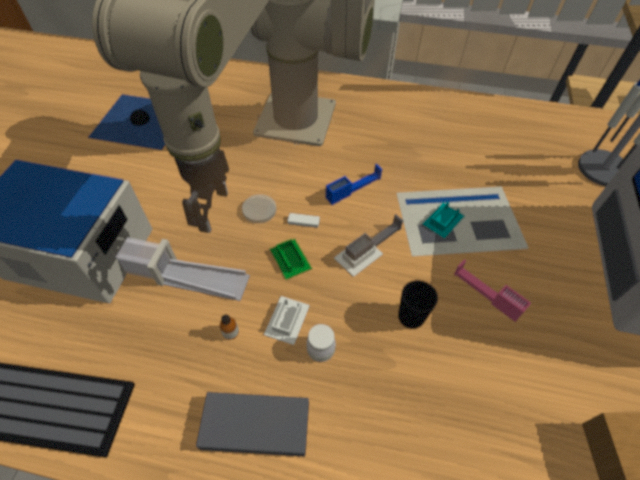

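View pics/side0.png

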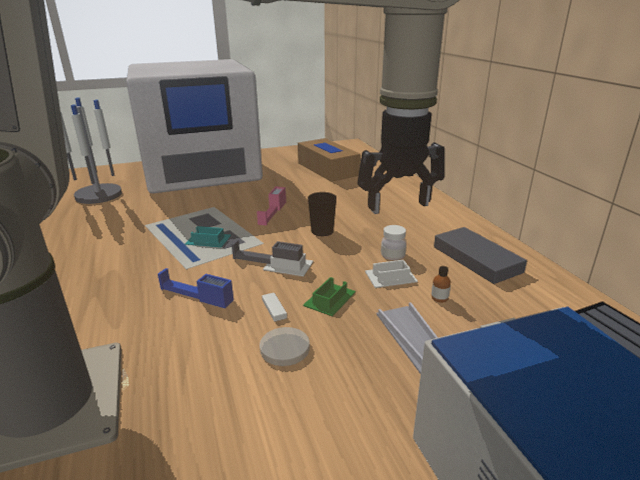

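The scene view shows a grey carrier in a white stand at (358,250), a blue look-alike at (340,188) and a pink one at (512,302). Stand look-alikes are green at (290,258), turquoise at (442,220) and the white spare at (288,319). I choose the grey one at (358,250). The scanner's tray runs from (245,285) to the doorway near (150,258).

```bash
cat > h.py <<'E'
from workcell import arm
import cv2, numpy as np
def ray(n,px,cal=None):
    c=cal or arm.calibration(n); K=c["intrinsics"]; R=cv2.Rodrigues(c["rvec"])[0]; t=np.array(c["tvec"]).ravel()
    p=np.array(px,float); d=np.array([(p[0]-K[0,2])/K[0,0],(p[1]-K[1,2])/K[1,1]])
    if n=="wrist":
        r=np.linalg.norm(d); v=np.r_[d/max(r,1e-9)*np.sin(r),np.cos(r)]
    else: v=np.r_[d,1]
    return -R.T@t, R.T@v
def at(n,px,z,cal=None):
    o,v=ray(n,px,cal); return o+v*(z-o[2])/v[2]
def proj(n,P,cal=None):
    c=cal or arm.calibration(n); K=c["intrinsics"]; R=cv2.Rodrigues(c["rvec"])[0]; t=np.array(c["tvec"]).ravel()
    v=(R@np.atleast_2d(P).T).T+t; 
    if n=="wrist":
        rr=np.hypot(v[:,0],v[:,1]); th=np.arctan2(rr,v[:,2]); u=v[:,:2]/rr[:,None]*th[:,None]
    else: u=v[:,:2]/v[:,2:]
    return u*[K[0,0],K[1,1]]+[K[0,2],K[1,2]]
E
python3 - <<'E'
from h import *
np.set_printoptions(precision=1,suppress=True)
for nm,px,z in [("body top",(357,243),53),("tab top",(398,220),43),("tray end L",(248,272),10),("tray end R",(240,298),10),("lintel",(150,250),80),("penpot",(418,292),100),("jar",(321,333),70),("oil",(228,320),75),("spare",(287,318),15),("petri",(259,208),15),("mailer",(303,220),14),("house corner near top",(120,180),186),("hous corner r",(90,262),186)]:
    print(nm,at("scene",px,z))
im=cv2.imread("pics/scene0.png")
a=cv2.resize(im[170:330,270:430],(480,480),interpolation=cv2.INTER_CUBIC)
cv2.imwrite("pics/crop1.png",a)
E
```

```text
body top [472.1 273.2  53. ]
tab top [372.5 361.1  43. ]
tray end L [581.9  32.5  10. ]
tray end R [652.4  36.1  10. ]
lintel [ 614.2 -179.8   80. ]
penpot [601.6 419.8 100. ]
jar [721.8 240.   70. ]
oil [737.7  48.3  75. ]
spare [679.6 154.6  15. ]
petri [389.9   1.5  15. ]
mailer [402.7 123.5  14. ]
house corner near top [ 514.4 -263.3  186. ]
hous corner r [ 726.3 -216.8  186. ]
```

View pics/crop1.png

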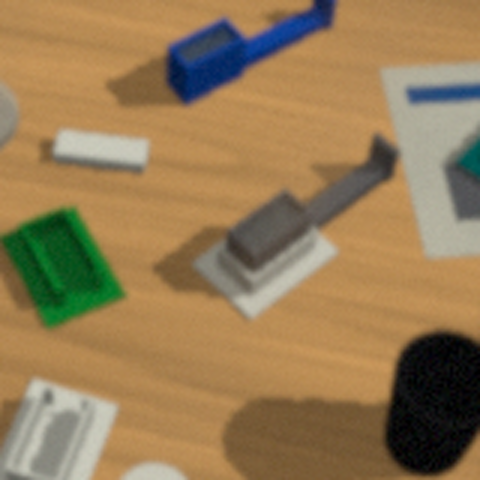

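The crop confirms the choice: grey body at crop (268,228), which is scene (359,246), held in a white stand with its tab to the upper right. I move the wrist camera over it.

```bash
python3 -m creep '5 -3.3 0 -0.17 1; 5 -3.3 0 0 1; 5 -3.3 0 0 1; 5 -3 0 0 1; 0 0 0 0.17 1; 0 0 0 0 1' | tail -3; python3 - <<'E'
from h import *
import pickle
c=arm.calibration("wrist"); im=arm.read_camera("wrist"); pickle.dump(c,open("w1.pkl","wb")); cv2.imwrite("pics/w1.png",im); print(arm.observe()["tool_pos"])
E
```

```text
wrist_force: [0.9, -0.7, -0.3]
opening: 1.003
finger_force: 0.0
[446.93502555 181.62281813 231.20081374]
```

View pics/w1.png

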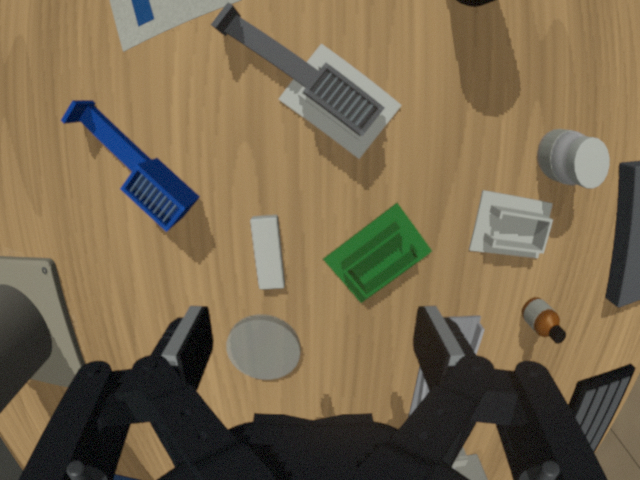

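The wrist view shows the grey carrier's body top around (345,100), its tab at (228,15), and stand base corners near (322,45), (401,105), (360,158) and (279,100).

```bash
cat > fit.py <<'E'
from h import *
import pickle
from scipy.optimize import least_squares
def fit(n,cal,loc,px,x0):
    loc=np.array(loc,float);px=np.array(px,float)
    def W(p):
        c,s=np.cos(p[2]),np.sin(p[2]); return np.c_[p[0]+c*loc[:,0]-s*loc[:,1],p[1]+s*loc[:,0]+c*loc[:,1],loc[:,2]]
    r=least_squares(lambda p:(proj(n,W(p),cal)-px).ravel(),x0,x_scale=[1,1,.01],loss="soft_l1")
    return r.x,(proj(n,W(r.x),cal)-px).round(1).tolist(),W(r.x)
E
python3 - <<'E'
from fit import *
c=pickle.load(open("w1.pkl","rb"))
S=[(50,-35,3),(50,35,3),(-50,35,3),(-50,-35,3)]
px=[(360,158),(401,105),(322,45),(279,100)]
print(at("wrist",(360,158),3,c),at("wrist",(401,105),3,c))
p,r,_=fit("wrist",c,S,px,[470,270,-.72]); print(p,r)
im=cv2.imread("pics/w1.png")
K=[(32,-16,53),(32,16,53),(-32,16,53),(-32,-16,53),(-138,-13,43),(-138,13,43)]
cs,s=np.cos(p[2]),np.sin(p[2])
W=np.array([(p[0]+cs*a-s*b,p[1]+s*a+cs*b,z) for a,b,z in K]); q=proj("wrist",W,c); print(q.round(1))
a=cv2.resize(im[0:170,210:410],(800,680),interpolation=cv2.INTER_CUBIC)
for u in q: cv2.circle(a,tuple(int(round(v)) for v in (u-[210,0])*4+1.5),4,(0,0,255),1)
cv2.imwrite("pics/c2.png",cv2.resize(a,(700,595)))
E
```

```text
[494.70136353 223.34123548   3.        ] [535.18497586 278.63685162   3.        ]
[475.05559568 280.0367973   -0.63293827] [[-0.1, 1.1], [0.9, 0.0], [-0.6, -0.9], [-0.0, -0.1]]
[[364.1 136.2]
 [386.4 107.5]
 [326.6  62.4]
 [304.1  91.8]
 [210.8  26.4]
 [227.9   3.5]]
```

View pics/c2.png

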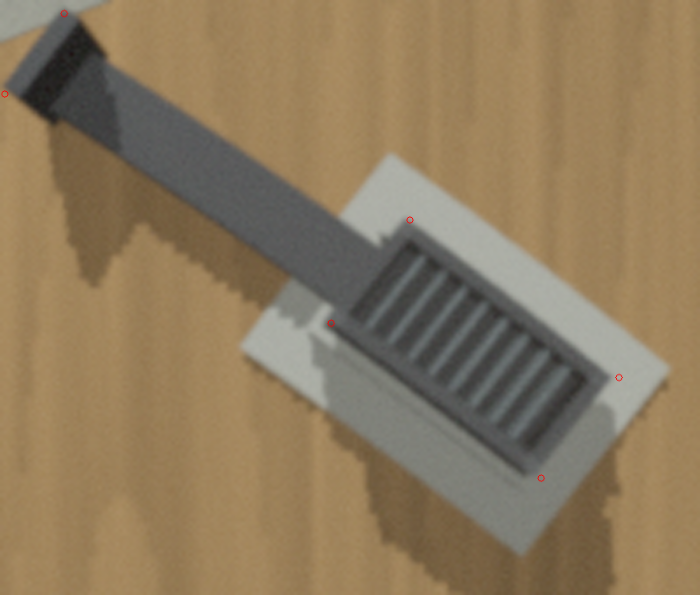

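The crop shows body top corners at (361,135), (385,108), (327,63) and (304,92) in full-frame pixels. Next I refit the carrier and look at the scanner.

```bash
python3 -m creep '-3.3 4.1 -1.2 0 1; -3.3 4.1 -1.2 0 1; -3.3 4.1 -1.2 0 1; -3.3 4.1 -1.2 0 1; 0 0 0 0 1; 0 0 0 0 1' | tail -1; python3 - <<'E'
from fit import *
c=pickle.load(open("w1.pkl","rb"))
K=[(32,-16,53),(32,16,53),(-32,16,53),(-32,-16,53),(-138,-13,43),(-138,13,43)]
p,r,_=fit("wrist",c,K,[(360.6,135.4),(384.6,107.7),(327.1,63.4),(304,92.3),(211.4,24.3),(227.7,2.9)],[475,280,-.63]); print("carrier",p,r)
c=arm.calibration("wrist"); im=arm.read_camera("wrist"); pickle.dump(c,open("w2.pkl","wb")); cv2.imwrite("pics/w2.png",im); print(arm.observe()["tool_pos"])
E
```

```text
finger_force: 0.0
carrier [474.10723824 279.76543437  -0.64672876] [[1.9, 1.3], [0.6, 0.6], [-1.1, -1.0], [-0.9, -0.8], [-0.5, 0.7], [0.6, -0.6]]
[610.51022737  49.53175234 278.5943938 ]
```

View pics/w2.png

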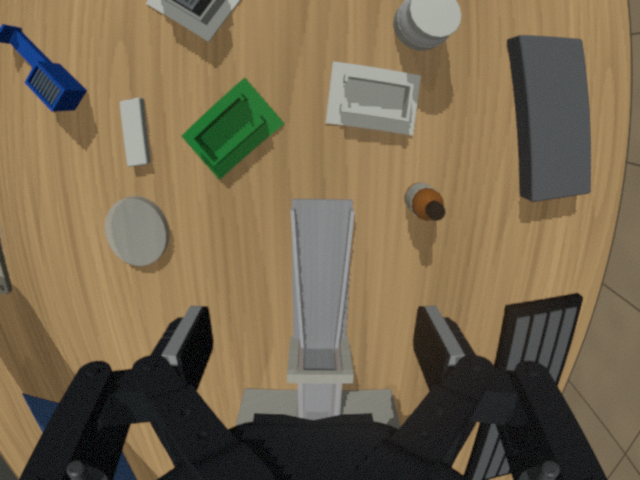

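The wrist view shows the tray from (322,200) down to the doorway at about (320,360), with the lintel at (288–352, 370–384). I crop in for detail.

```bash
python3 - <<'E'
import cv2,numpy as np
im=cv2.imread("pics/w2.png")
a=cv2.resize(im[190:270,270:370],(400,320),interpolation=cv2.INTER_CUBIC)
b=cv2.resize(im[320:420,270:370],(400,400),interpolation=cv2.INTER_CUBIC)
o=np.zeros((400,800,3),np.uint8);o[:320,:400]=a;o[:,400:]=b
cv2.imwrite("pics/c3.png",o)
E
```

```text
(no output)
```

View pics/c3.png

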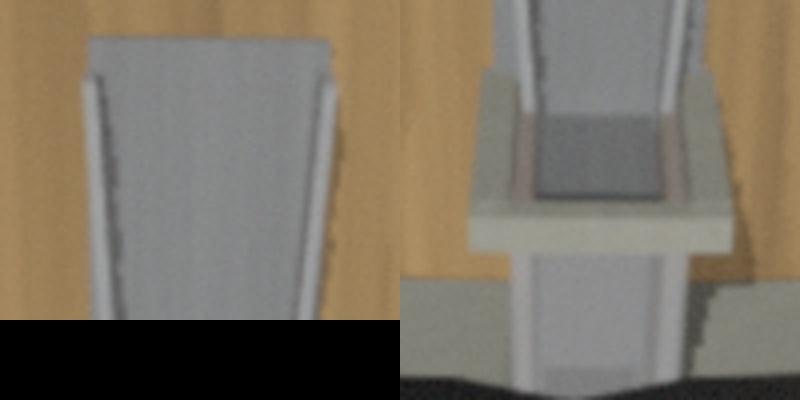

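The crop shows lintel top corners at (287,374), (353,374), (353,382) and (287,382), and tray front corners at (292.5,199.5) and (352.5,199.5).

```bash
python3 - <<'E'
from fit import *
np.set_printoptions(precision=1,suppress=True)
c=pickle.load(open("w2.pkl","rb"))
for px,z in [((287.2,373.8),80),((353,373.8),80),((353.2,382.6),80),((287.2,382.6),80),((292.5,199.7),4),((352.5,199.7),4),((294.2,210),19),((351.7,210.3),19)]: print(px,at("wrist",px,z,c))
print(at("scene",(150,250),80), proj("scene",[[610,-156,80],[612,40,4]]))
E
```

```text
(287.2, 373.8) [ 581.3 -152.7   80. ]
(353, 373.8) [ 658.5 -153.2   80. ]
(353.2, 382.6) [ 659.6 -167.3   80. ]
(287.2, 382.6) [ 580.8 -166.7   80. ]
(292.5, 199.7) [587.9  36.2   4. ]
(352.5, 199.7) [657.1  36.3   4. ]
(294.2, 210) [590.4  27.8  19. ]
(351.7, 210.3) [654.9  27.5  19. ]
[ 614.2 -179.8   80. ] [[160.6 250.4]
 [247.4 284.6]]
```

```bash
python3 -m creep '4.6 -2.72 2 0 1; 4.6 -2.72 2 0 1; 4.6 -2.72 2 0 1; 4.6 -2.72 2 0 1; 4.6 -2.72 2 0 1; 0 0 0 -0.186 1; 0 0 0 -0.186 1; 0 0 0 -0.186 1; 0 0 0 -0.186 1; 0 0 0 -0.186 1' | tail -1; cat >g.py <<'E'
# tool-axis shift (cm) & spin needed to reach world target xy, z, tool-x yaw
from h import *
from scipy.spatial.transform import Rotation as Ro
import sys
def go(x,y,z,yaw):
    s=arm.observe(); q=s["orientation"]; R=Ro.from_quat([q[1],q[2],q[3],q[0]]).as_matrix()
    cy=np.arctan2(R[1,0],R[0,0]); d=R.T@(np.array([x,y,z])-s["tool_pos"])/10
    print("t",s["t"],"pos",s["tool_pos"].round(1),"xyaw",round(cy,4),"tilt z",R[:,2].round(3),"shift cm",d.round(2),"spin",round(-((yaw-cy+np.pi)%(2*np.pi)-np.pi),3),"F",s["wrist_force"].round(1),"open",round(s["opening"],3),"ff",round(s["finger_force"],1))
go(*map(float,sys.argv[1:]))
E
python3 -m creep '0 0 0 0 1; 0 0 0 0 1' | tail -1;python3 g.py 474.5 279.9 29 2.50
```

```text
finger_force: 0.0
finger_force: 0.0
t 3.25 pos [474.5 279.9 179.4] xyaw 2.4977 tilt z [ 0.  0. -1.] shift cm [-0.   -0.   15.04] spin -0.002 F [-0.  -0.5  0.9] open 0.999 ff 0.0
```

```bash
python3 -m creep '0 0 4 0 1; 0 0 4 0 1; 0 0 4 0 1; 0 0 2 0 0.7; 0 0 1 0 0.55; 0 0 0 0 0.5; 0 0 0 0 0.45' | tail -3;python3 g.py 474.5 279.9 29 2.50; python3 -m creep '0 0 0 0 0.4; 0 0 0 0 0.36; 0 0 0 0 0.3; 0 0 0 0 0; 0 0 0 0 0; 0 0 0 0 0' | tail -3;python3 g.py 474.5 279.9 29 2.50
```

```text
wrist_force: [0.4, 0.8, 0.2]
opening: 0.447
finger_force: 0.0
t 4.125 pos [475.9 280.1  30.6] xyaw 2.5002 tilt z [ 0.002  0.001 -1.   ] shift cm [ 0.1  -0.1   0.16] spin 0.0 F [0.4 0.8 0.2] open 0.447 ff 0.0
wrist_force: [-1.3, -1.1, 7.4]
opening: 0.361
finger_force: 60.1
t 4.875 pos [476.  280.   30.7] xyaw 2.5006 tilt z [ 0.002  0.001 -1.   ] shift cm [ 0.11 -0.09  0.17] spin 0.001 F [-1.3 -1.1  7.4] open 0.361 ff 60.1
```

```bash
python3 -m creep '0 0 -0.3 0 0; 0 0 -0.4 0 0; 0 0 -0.5 0 0; 0 0 -0.5 0 0; 0 0 -0.5 0 0; 0 0 -0.6 0 0; 0 0 -0.8 0 0; 0 0 -1.4 0 0; 0 0 -2 0 0; 0 0 -2 0 0' | tail -3; python3 -m creep '0 0 0 0 0; 0 0 0 0 0' | tail -3;python3 - <<'E'
from h import *
a=arm.read_camera("scene")[150:350,220:440]; b=arm.read_camera("wrist")
o=np.zeros((480,800,3),np.uint8); o[:364,:400]=cv2.resize(a,(400,364)); o[:300,400:]=cv2.resize(b,(400,300))
cv2.imwrite("pics/l1.png",o)
E
python3 g.py 620.8 -75 120 1.56
```

```text
wrist_force: [0.1, 0.0, -2.5]
opening: 0.36
finger_force: 59.5
wrist_force: [0.5, -0.0, -2.1]
opening: 0.363
finger_force: 59.6
t 6.475 pos [474.3 279.3 118.2] xyaw 2.5007 tilt z [-0.002 -0.001 -1.   ] shift cm [-32.92 -19.64  -0.18] spin 0.941 F [-0.8  0.5 -1.6] open 0.365 ff 59.6
```

View pics/l1.png

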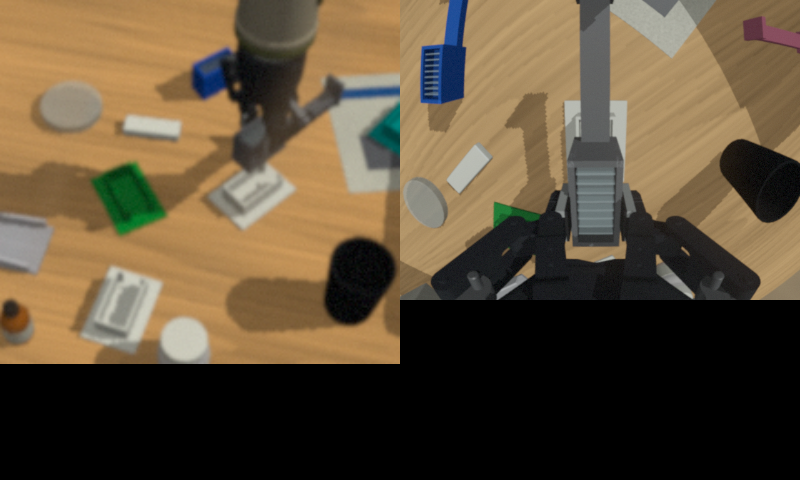

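The scene half shows the stand upright and left in place at crop (250,195). The wrist half shows the carrier held square with its tab towards the camera. Now I carry it over the tray.

```bash
python3 -m creep '-2.7 -1.6 0 0 0; -4.7 -2.8 0 0 0; -4.7 -2.8 0 0 0; -4.7 -2.8 0 0 0; -4.7 -2.8 0 0 0; -4.7 -2.8 0 0 0; -4.7 -2.8 0 0 0; -2 -1.2 0 0 0' | tail -1; python3 -m creep '0 0 0 0.157 0; 0 0 0 0.157 0; 0 0 0 0.157 0; 0 0 0 0.157 0; 0 0 0 0.157 0; 0 0 0 0.157 0; 0 0 0 0 0; 0 0 0 0 0'|tail -1; python3 g.py 620.8 -75 120 1.56
python3 - <<'E'
from h import *
import pickle
c=arm.calibration("wrist"); im=arm.read_camera("wrist"); pickle.dump(c,open("w3.pkl","wb")); cv2.imwrite("pics/w3.png",im)
cv2.imwrite("pics/w3c.png",cv2.resize(im[0:480,190:450],None,fx=1.25,fy=1.25)[:600])
E
```

```text
finger_force: 59.8
finger_force: 59.8
t 8.475 pos [621.2 -73.7 118.7] xyaw 1.5627 tilt z [-0.001  0.    -1.   ] shift cm [-0.13 -0.04 -0.13] spin 0.003 F [ 0.3  0.9 -2.2] open 0.359 ff 59.8
```

View pics/w3c.png

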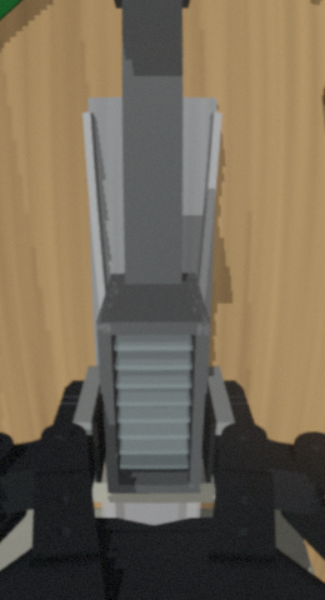

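The crop shows the carrier over the tray, aligned with the rails. Body top corners are at full-frame (270,264), (357,264), (352.5,392) and (277,392), and the tray end is at (262–362, 78).

```bash
python3 - <<'E'
from h import *
import pickle
np.set_printoptions(precision=1,suppress=True)
c=pickle.load(open("w3.pkl","rb"))
for px,z in [((270.5,264),141),((357,264),141),((352.5,392),141),((276.5,392),141),((262,78.4),4),((362,78.4),4),((264.5,90),19),((359,90),19),((288,60.5),102),((337,60.5),102)]: print(px,z,at("wrist",px,z,c))
E
```

```text
(270.5, 264) 141 [606.9 -41.5 141. ]
(357, 264) 141 [637.6 -41.8 141. ]
(352.5, 392) 141 [ 638.6 -102.3  141. ]
(276.5, 392) 141 [ 605.7 -102.   141. ]
(262, 78.4) 4 [588.1  36.5   4. ]
(362, 78.4) 4 [656.2  35.8   4. ]
(264.5, 90) 19 [591.6  27.1  19. ]
(359, 90) 19 [652.3  26.6  19. ]
(288, 60.5) 102 [612.2  33.6 102. ]
(337, 60.5) 102 [632.8  33.5 102. ]
```

```bash
python3 -m creep '-0.1 0 1 0 0; 0 0 2 0 0; 0 0 2 0 0; 0 0 1.5 0 0; 0 0 1 0 0; 0 0 0.4 0 0; 0 0 0 0 0; 0 0 0 0 0' | tail -3; python3 g.py 621 -75 31.7 1.56
```

```text
wrist_force: [0.1, 0.6, -2.7]
opening: 0.364
finger_force: 59.8
t 9.525 pos [622.2 -75.3  41.2] xyaw 1.5589 tilt z [ 0.001 -0.    -1.   ] shift cm [ 0.03 -0.13  0.95] spin -0.001 F [ 0.1  0.6 -2.7] open 0.364 ff 59.8
```

```bash
python3 -m creep '0 -0.1 0.3 0 0; 0 0 0.3 0 0; 0 0 0.15 0 0; 0 0 0.1 0 0;0 0 0 0 0;0 0 0 0 0' | tail -3; python3 g.py 621 -75 31.7 1.56;  python3 -m creep '0 0 0.05 0 0;0 0 0.05 0 0;0 0 0 0 0;0 0 0 0 0' | tail -3; python3 g.py 621 -75 31.7 1.56
```

```text
wrist_force: [1.1, 0.7, -2.8]
opening: 0.362
finger_force: 59.8
t 10.275 pos [620.6 -75.2  31.8] xyaw 1.5587 tilt z [ 0. -0. -1.] shift cm [0.02 0.04 0.01] spin -0.001 F [ 1.1  0.7 -2.8] open 0.362 ff 59.8
wrist_force: [-4.2, 0.8, 5.6]
opening: 0.358
finger_force: 60.9
t 10.775 pos [620.8 -75.2  31.7] xyaw 1.5589 tilt z [ 0. -0. -1.] shift cm [0.02 0.02 0.  ] spin -0.001 F [-4.2  0.8  5.6] open 0.358 ff 60.9
```

```bash
python3 -m creep '0 0 0 0 0.45; 0 0 0 0 0.55; 0 0 0 0 0.8; 0 0 0 0 0.8; 0 0 -0.5 0 0.8; 0 0 -2 0 0.8; 0 0 -3 0 0.5; 4 0 -1.5 0 0; 5 0 0 0 0; 5 0 0 0 0'|tail -3; python3 -m creep '5 0 0 0 0; 0 0 0 0 0; 0 0 0 0 0'|tail -1; python3 g.py 621 110 22 1.56
python3 - <<'E'
from h import *
import pickle
c=arm.calibration("wrist"); im=arm.read_camera("wrist"); pickle.dump(c,open("w4.pkl","wb")); cv2.imwrite("pics/w4.png",im)
E
```

```text
wrist_force: [-0.2, 0.4, -1.0]
opening: 0.005
finger_force: 0.0
finger_force: 0.0
t 12.4 pos [623.3 114.6 102. ] xyaw 1.5596 tilt z [ 0.001 -0.    -1.   ] shift cm [-0.46 -0.23  8.  ] spin -0.0 F [-0.6 -0.1 -0.7] open 0.0 ff 0.0
```

View pics/w4.png

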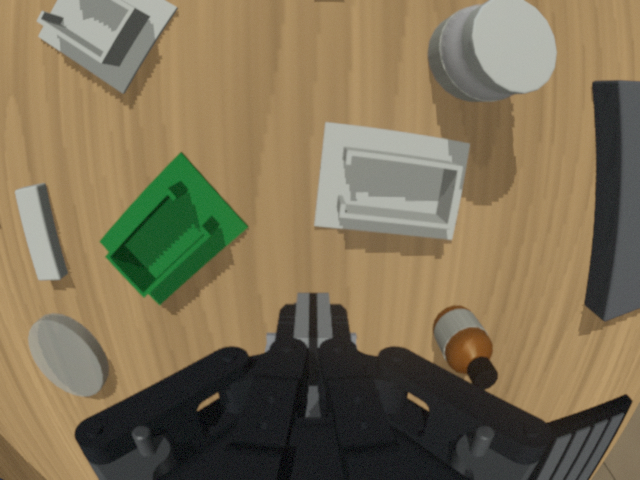

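The wrist view shows the shut fingers at (313,310), the tray end at (310,340), the spare stand near (390,180) and the oil bottle at (465,345). I check the clearance to the spare stand before descending.

```bash
python3 - <<'E'
from h import *
import pickle
np.set_printoptions(precision=1,suppress=True)
c=pickle.load(open("w4.pkl","rb"))
for px,z in [((317,227),3),((450,239),3),((342,222),28),((447,236),28),((245,226),3),((162,303),3),((440,330),30),((268,335),4),((356,335),4)]: print(px,at("wrist",px,z,c))
E
```

```text
(317, 227) [627. 123.   3.]
(450, 239) [723.3 113.    3. ]
(342, 222) [642.  133.7  28. ]
(447, 236) [710.7 123.9  28. ]
(245, 226) [577.4 124.4   3. ]
(162, 303) [504.7  62.5   3. ]
(440, 330) [714.4  53.4  30. ]
(268, 335) [588.3  36.2   4. ]
(356, 335) [656.6  35.3   4. ]
```

```bash
python3 -m creep '-2.15 -0.12 0 0 0; 0 0 3 0 0; 0 0 3 0 0; 0 0 1.5 0 0; 0 0 0.5 0 0; 0 0 0 0 0; 0 0 0 0 0'|tail -3; python3 g.py 622 93 22 1.56; python3 -m creep '-0.5 0 0 0 0; -0.5 0 0 0 0; -0.3 0 0 0 0; 0 0 0 0 0; 0 0 0 0 0'|tail -3; python3 g.py 622 93 22 1.56
```

```text
wrist_force: [0.5, 0.1, -0.1]
opening: -0.004
finger_force: 0.0
t 13.325 pos [622.5  93.3  22.3] xyaw 1.5588 tilt z [ 0.002  0.    -1.   ] shift cm [-0.03 -0.05  0.03] spin -0.001 F [ 0.5  0.1 -0.1] open -0.004 ff 0.0
wrist_force: [-0.5, 0.6, -1.1]
opening: -0.0
finger_force: 0.0
t 13.95 pos [621.2  80.3  20.8] xyaw 1.5587 tilt z [-0.  0. -1.] shift cm [ 1.27  0.06 -0.12] spin -0.001 F [-0.5  0.6 -1.1] open -0.0 ff 0.0
```

```bash
python3 -m creep '-0.3 0 -0.2 0 0; -0.3 0 0 0 0; -0.4 0 0 0 0; -0.5 0 0 0 0; -0.5 0 0 0 0; -0.5 0 0 0 0; 0 0 0 0 0'|tail -3; python3 g.py 621.3 25 24 1.56; python3 -m creep '-0.4 0 0 0 0; -0.5 0 0 0 0; -0.5 0 0 0 0; -0.5 0 0 0 0; -0.5 0 0 0 0'|tail -3; python3 g.py 621.3 25 24 1.56
```

```text
wrist_force: [0.9, 0.3, -0.4]
opening: -0.001
finger_force: 0.0
t 14.825 pos [620.8  54.6  22.6] xyaw 1.5582 tilt z [-0. -0. -1.] shift cm [-2.96  0.09 -0.14] spin -0.002 F [ 0.9  0.3 -0.4] open -0.001 ff 0.0
wrist_force: [-0.4, 0.1, -0.4]
opening: 0.004
finger_force: 0.5
t 15.45 pos [620.6  30.9  22.7] xyaw 1.5587 tilt z [-0. -0. -1.] shift cm [-0.59  0.08 -0.13] spin -0.001 F [-0.4  0.1 -0.4] open 0.004 ff 0.5
```

```bash
python3 - <<'E'
from h import *
a=arm.read_camera("scene"); b=cv2.imread("pics/scene0.png")
for y in range(80,-165,-10):
    for z in (18,):
        u=proj("scene",[[621.5,y,z]])[0].round().astype(int); print(y,u,a[u[1],u[0]],b[u[1],u[0]])
for y in range(60,-10,-6):
    u=proj("scene",[[621.5,y,40]])[0].round().astype(int); print("tab",y,u,a[u[1],u[0]],b[u[1],u[0]])
E
```

```text
80 [262 288] [ 74 129 169] [ 76 127 167]
70 [258 288] [ 79 130 169] [ 74 125 166]
60 [254 287] [ 79 128 170] [ 74 124 166]
50 [250 286] [ 75 128 169] [ 76 127 168]
40 [245 285] [105 117 131] [128 138 147]
30 [241 284] [55 59 68] [149 151 154]
20 [237 283] [36 44 50] [151 152 156]
10 [233 283] [36 41 45] [154 153 154]
0 [229 282] [54 55 56] [153 152 153]
-10 [225 281] [62 65 66] [153 154 154]
-20 [221 280] [63 64 67] [153 152 154]
-30 [217 279] [69 72 76] [151 151 154]
-40 [213 279] [65 68 71] [151 154 153]
-50 [209 278] [72 75 77] [149 150 152]
-60 [204 277] [67 70 72] [147 150 151]
-70 [200 276] [66 68 74] [149 150 154]
-80 [196 275] [66 68 71] [148 146 150]
-90 [192 274] [41 48 51] [150 152 154]
-100 [188 274] [44 48 53] [150 149 150]
-110 [184 273] [43 41 48] [149 150 152]
-120 [180 272] [39 44 48] [147 148 150]
-130 [176 271] [41 44 48] [148 149 149]
-140 [172 270] [47 48 50] [145 146 148]
-150 [168 270] [44 49 52] [153 153 155]
-160 [164 269] [54 56 60] [123 125 126]
tab 60 [253 282] [ 84 138 183] [ 81 136 180]
tab 54 [250 281] [ 84 135 180] [ 85 135 182]
tab 48 [248 281] [ 94 136 172] [ 95 135 170]
tab 42 [245 280] [84 89 92] [145 147 150]
tab 36 [242 280] [50 59 65] [144 145 150]
tab 30 [240 279] [38 44 55] [151 151 154]
tab 24 [237 279] [41 44 50] [146 148 149]
tab 18 [235 278] [43 50 53] [149 151 151]
tab 12 [232 278] [55 54 57] [150 151 153]
tab 6 [230 277] [55 60 62] [149 151 150]
tab 0 [227 277] [70 71 71] [152 151 154]
tab -6 [225 276] [109 110 110] [150 150 151]
```

```bash
for i in 1; do python3 -m creep '-0.4 0 0 0 0; -0.4 0 0 0 0; -0.4 0 0 0 0; -0.4 0 0 0 0; -0.4 0 0 0 0'|tail -3; python3 g.py 620.7 -90 23 1.56; python3 -m creep '-0.4 0 0 0 0; -0.4 0 0 0 0; -0.4 0 0 0 0; -0.4 0 0 0 0; -0.4 0 0 0 0'|tail -3; python3 g.py 620.7 -90 23 1.56;  python3 -m creep '-0.4 0 0 0 0; -0.4 0 0 0 0; -0.4 0 0 0 0; -0.4 0 0 0 0; -0.4 0 0 0 0'|tail -3; python3 g.py 620.7 -90 23 1.56; done
```

```text
wrist_force: [-0.5, 4.0, 0.7]
opening: 0.005
finger_force: 2.3
t 16.125 pos [620.4  11.5  22.8] xyaw 1.559 tilt z [-0.  0. -1.] shift cm [-10.14   0.15  -0.02] spin -0.001 F [-0.5  4.   0.7] open 0.005 ff 2.3
wrist_force: [-0.0, 3.1, 0.3]
opening: -0.003
finger_force: 1.6
t 16.75 pos [620.1  -9.1  22.8] xyaw 1.5588 tilt z [-0. -0. -1.] shift cm [-8.09  0.16 -0.02] spin -0.001 F [-0.   3.1  0.3] open -0.003 ff 1.6
wrist_force: [-0.3, 2.7, 0.2]
opening: 0.0
finger_force: 1.2
t 17.375 pos [619.9 -29.   22.8] xyaw 1.5588 tilt z [-0. -0. -1.] shift cm [-6.1   0.15 -0.02] spin -0.001 F [-0.3  2.7  0.2] open 0.0 ff 1.2
```

```bash
python3 -m creep '-0.4 0 0 0 0; -0.4 0 0 0 0; -0.4 0 0 0 0; -0.4 0 0 0 0; -0.4 0 0 0 0;-0.4 0 0 0 0; -0.4 0 0 0 0'|tail -3; python3 -m creep '-0.4 0 0 0 0; -0.4 0 0 0 0; -0.4 0 0 0 0; -0.4 0 0 0 0; -0.4 0 0 0 0;-0.3 0 0 0 0; -0.2 0 0 0 0'|tail -3; python3 g.py 620.7 -90 23 1.56; python3 -m creep '-0.2 0 0 0 0; -0.2 0 0 0 0; -0.2 0 0 0 0;-0.2 0 0 0 0'|tail -3; python3 g.py 620.7 -90 23 1.56
```

```text
wrist_force: [-0.2, 2.0, -0.1]
opening: -0.003
finger_force: 1.2
wrist_force: [-0.3, 1.4, -0.2]
opening: -0.0
finger_force: 1.2
t 19.125 pos [619.3 -81.9  22.8] xyaw 1.5587 tilt z [-0.  0. -1.] shift cm [-0.81  0.15 -0.02] spin -0.001 F [-0.3  1.4 -0.2] open -0.0 ff 1.2
wrist_force: [-0.2, 0.9, -0.4]
opening: -0.003
finger_force: 0.5
t 19.625 pos [619.2 -90.   22.8] xyaw 1.5588 tilt z [-0. -0. -1.] shift cm [-0.    0.15 -0.02] spin -0.001 F [-0.2  0.9 -0.4] open -0.003 ff 0.5
```

Free sliding at about 1 to 2 N. From here I feel for the plate in small steps.

```bash
G='python3 g.py 620.7 -120 23 1.56'; f(){ grep -o 'pos.*xyaw\|F \[.*\]'|tr '\n' ' ';echo; }
python3 -m creep '-0.15 0 0 0 0; -0.15 0 0 0 0; -0.15 0 0 0 0'>/dev/null; $G|f
python3 -m creep '-0.15 0 0 0 0; -0.15 0 0 0 0; -0.15 0 0 0 0'>/dev/null; $G|f
python3 -m creep '-0.15 0 0 0 0; -0.15 0 0 0 0; -0.15 0 0 0 0'>/dev/null; $G|f
```

```text
pos [619.1 -94.3  22.8] xyaw F [-0.2  0.4 -0.6] 
pos [619.1 -98.8  22.8] xyaw F [ 0.1  1.5 -0.3] 
pos [ 619.  -103.2   22.8] xyaw F [-0.4  0.3  0.3]
```

```bash
G='python3 g.py 620.7 -120 23 1.56'; f(){ grep -o 'pos.*xyaw\|F \[.*\]'|tr '\n' ' ';echo; }
python3 -m creep '-0.15 0 0 0 0; -0.15 0 0 0 0; -0.15 0 0 0 0'>/dev/null; $G|f
python3 -m creep '-0.15 0 0 0 0; -0.15 0 0 0 0'>/dev/null; $G|f
python3 -m creep '-0.15 0 0 0 0; -0.15 0 0 0 0'>/dev/null; $G|f
python3 -m creep '-0.15 0 0 0 0; -0.15 0 0 0 0'>/dev/null; $G|f
```

```text
pos [ 619.  -107.7   22.8] xyaw F [ 0.3  1.  -0.3] 
pos [ 618.9 -110.7   22.8] xyaw F [1.1 6.1 0.8] 
pos [ 618.9 -112.4   22.8] xyaw F [0.8 6.7 1.4] 
pos [ 618.9 -115.    22.8] xyaw F [-0.1  9.6  1.8]
```

The plate began to yield at about y = -109. I continue gently.

```bash
G='python3 g.py 620.7 -120 23 1.56'; f(){ grep -o 'pos.*xyaw\|F \[.*\]'|tr '\n' ' ';echo; }
python3 -m creep '-0.1 0 0 0 0; -0.1 0 0 0 0'>/dev/null; $G|f
python3 -m creep '-0.1 0 0 0 0; 0 0 0 0 0'>/dev/null; $G|f
python3 -m creep '-0.1 0 0 0 0; 0 0 0 0 0'>/dev/null; $G|f
python3 -m creep '-0.05 0 0 0 0;0 0 0 0 0'>/dev/null; $G|f
```

```text
pos [ 618.9 -116.8   22.8] xyaw F [-1.1 10.4  1.8] 
pos [ 618.9 -117.8   22.8] xyaw F [-0.4  9.4  0.7] 
pos [ 618.9 -118.7   22.8] xyaw F [-0.5  9.7  2.2] 
pos [ 618.9 -119.1   22.8] xyaw F [ 0.2 10.6  2.2]
```

```bash
G='python3 g.py 620.7 -120 23 1.56'; f(){ grep -o 'pos.*xyaw\|F \[.*\]'|tr '\n' ' ';echo; }
for k in 1; do python3 -m creep '-0.05 0 0 0 0; 0 0 0 0 0'>/dev/null; $G|f
python3 -m creep '-0.05 0 0 0 0;0 0 0 0 0'>/dev/null; $G|f
python3 -m creep '-0.05 0 0 0 0;0 0 0 0 0'>/dev/null; $G|f; done
```

```text
pos [ 618.8 -119.5   22.8] xyaw F [ 0.6 10.3  2.6] 
pos [ 618.9 -120.    22.8] xyaw F [-0.5  9.9  2.6] 
pos [ 618.8 -120.5   22.8] xyaw F [ 0.1 11.2  2.5]
```

```bash
G='python3 g.py 620.7 -120 23 1.56'; f(){ grep -o 'pos.*xyaw\|F \[.*\]'|tr '\n' ' ';echo; }
python3 -m creep '-0.04 0 0 0 0; 0 0 0 0 0'>/dev/null; $G|f
python3 -m creep '-0.04 0 0 0 0;0 0 0 0 0'>/dev/null; $G|f
```

```text
pos [ 618.8 -120.8   22.8] xyaw F [-0.6 11.2  2.2] 
pos [ 618.8 -121.2   22.8] xyaw F [-0.5 10.9  2.8]
```

```bash
G='python3 g.py 620.7 -120 23 1.56'; f(){ grep -o 'pos.*xyaw\|F \[.*\]'|tr '\n' ' ';echo; }
python3 -m creep '-0.04 0 0 0 0; 0 0 0 0 0'>/dev/null; $G|f
python3 -m creep '-0.03 0 0 0 0;0 0 0 0 0'>/dev/null; $G|f
```

```text
pos [ 618.8 -121.5   22.8] xyaw F [ 0.8 11.1  2.7] 
pos [ 618.8 -121.8   22.8] xyaw F [-0.1 10.9  2. ]
```

```bash
G='python3 g.py 620.7 -120 23 1.56'; f(){ grep -o 'pos.*xyaw\|F \[.*\]'|tr '\n' ' ';echo; }
python3 -m creep '-0.03 0 0 0 0; 0 0 0 0 0'>/dev/null; $G|f
python3 -m creep '-0.03 0 0 0 0;0 0 0 0 0'>/dev/null; $G|f
```

```text
pos [ 618.8 -122.1   22.8] xyaw F [-1.1 11.8  2.5] 
pos [ 618.8 -122.3   22.8] xyaw F [-0.1 11.8  2.1]
```

Force is rising at 11.8 N after about 12 mm of yield, so the carrier is home. I back off, go clear, and check the result from pixels.

```bash
python3 -m creep '0.2 0 0 0 0; 1 0 0 0 0; 2 0 0 0 0; 2 0 0 0 0; 0 0 -3 0 0; 3 0 -4 0 0; 5 0 -4 0 0; 5 0 -4 0 0; 5 0 -4 0 0; 0 0 0 0 0'|tail -3; python3 -m creep '0 0 0 0 0; 0 0 0 0 0'|tail -1; python3 g.py 620.7 100 200 1.56; python3 - <<'E'
from h import *
c=arm.calibration("wrist"); a=arm.read_camera("wrist"); s=arm.read_camera("scene"); b=cv2.imread("pics/scene0.png")
for y in range(30,-165,-8):
    u=proj("wrist",[[620.5,y,18]],c)[0].round().astype(int); v=proj("scene",[[620.5,y,18]])[0].round().astype(int); print(y,u,a[u[1],u[0]] if 0<=u[1]<480 else None,v,s[v[1],v[0]])
# flap face column, stand region change
for z in range(20,70,6):
    u=proj("wrist",[[620,-160,z]],c)[0].round().astype(int); print("flap",z,u,a[u[1],u[0]] if u[1]<480 else None)
m=lambda i:(i[225:280,330:390].min(2)>150)
for i in (b,s): yy,xx=np.nonzero(m(i)); print("stand white px",len(xx),xx.mean()+330,yy.mean()+225)
E
```

```text
wrist_force: [0.4, -0.3, 0.1]
opening: 0.001
finger_force: 0.0
finger_force: 0.0
t 26.625 pos [620.5 102.7 207.9] xyaw 1.5578 tilt z [-0.003 -0.001 -1.   ] shift cm [-0.27  0.03  0.79] spin -0.002 F [ 0.7  0.2 -0. ] open 0.001 ff 0.0
30 [314 278] [137 139 138] [241 284] [147 149 154]
22 [314 286] [139 137 138] [238 283] [152 153 156]
14 [314 293] [66 69 69] [235 283] [154 153 157]
6 [314 300] [29 32 37] [232 282] [152 151 153]
-2 [314 306] [34 38 42] [228 281] [154 154 155]
-10 [314 313] [31 33 36] [225 281] [155 153 156]
-18 [314 320] [34 34 38] [222 280] [157 156 156]
-26 [314 326] [28 32 34] [218 279] [152 152 156]
-34 [314 332] [26 27 33] [215 279] [153 154 154]
-42 [315 339] [37 38 42] [212 278] [149 151 154]
-50 [315 345] [44 42 44] [209 277] [152 154 155]
-58 [315 350] [42 42 44] [205 277] [151 153 154]
-66 [315 356] [39 43 44] [202 276] [151 152 155]
-74 [315 362] [26 30 29] [199 275] [151 154 156]
-82 [315 367] [26 25 26] [196 275] [149 151 153]
-90 [315 373] [27 29 28] [193 274] [146 146 151]
-98 [315 378] [26 29 26] [189 273] [150 150 152]
-106 [315 383] [23 25 25] [186 273] [151 149 150]
-114 [315 388] [139 136 134] [183 272] [151 150 151]
-122 [315 393] [77 74 72] [180 272] [149 148 149]
-130 [315 398] [67 68 65] [177 271] [89 89 91]
-138 [315 402] [69 69 68] [173 270] [67 67 70]
-146 [315 407] [68 65 66] [170 270] [51 53 58]
-154 [316 411] [67 69 65] [167 269] [67 70 72]
-162 [316 416] [87 88 84] [164 268] [89 89 90]
flap 20 [315 416] [85 86 81]
flap 26 [315 419] [83 83 82]
flap 32 [315 422] [34 27 32]
flap 38 [315 426] [31 33 28]
flap 44 [315 429] [32 32 31]
flap 50 [315 433] [34 33 29]
flap 56 [315 437] [31 30 27]
flap 62 [315 441] [29 29 29]
flap 68 [315 444] [31 28 30]
stand white px 210 365.5095238095238 262.2761904761905
stand white px 419 362.88782816229116 256.32935560859187
```

```bash
python3 -c "
from workcell import arm
print(arm.job_done())"
```

```text
the job is handed in; nothing more can be done
None
```

I handed the job in at about 27 s with the carrier pushed home at about 12 N after roughly 12 mm of end-plate travel, the stand still in place and the arm clear; the flap should have dropped shut behind the body, judging by the carrier's position, as I could not see it directly.

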